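# Close and lock the cartridge bay of a scent dispenser

## Robot

A 6-joint arm with a two-finger parallel gripper is mounted at the origin on the work surface. World frame = base frame: x ahead of the robot, y to its left, z up, the work surface at z = 0. Lengths are in m, angles in degrees, forces in N, time in s.
With the tool pointing down it reaches from about 0.3 to 0.95 m from the base axis. Payload 3.1 kg.
Tool frame: the origin (TCP) lies at the very end of the fingers, on their centre line; the grasp point (between the pads) lies 19 mm behind it (manip.hold_point_z is the distance from the TCP to the grasp point, in m); z points along the fingers, y is the line along which they close (so a half turn about z gives the same grasp; the last joint's range is limited). The gripper opens to 85 mm and grips with 20 to 120 N. Pads are 22 mm wide; open, the fingers measure 114 mm over their backs; the gripper's body (76 mm by 85 mm) begins 54 mm behind the grasp point. The pads swing forward as they close: fully open they stand 13 mm farther back than shut.
Start: joints at [-67.133, 17.653, 93.61, -0, 68.738, -3.994], TCP at [0.282, -0.558, 0.231] pointing down, gripper open.
Joint ranges: [-175.34, 175.34], [-45.06, 112.39], [2.9, 150.54], [-68.45, 248.45], [3.09, 151.38], [-168.51, 168.51]. Speed limits (degrees/s): [159.86, 159.86, 180, 180, 180, 180].

## Interface

Orientations are given as [roll, pitch, yaw] about the fixed x, y, z axes, in that order (R = Rz(yaw) Ry(pitch) Rx(roll)).
In Python, from rig import manip, vision, order, models gives the robot as it stands. The module is installed in compiled form; this text tells all that it offers.
- The arm moves only by the tool drive_tool, never from a script. Its argument "plan" is a list of rows, each a list of 6 numbers: the shift along the world's x, y, z normalised to -1 to 1, where 1 is 50 cm, then the turn, a rotation vector about the world's x, y, z normalised to -1 to 1, where 1 is 360 degrees. A call has 1 to 20 rows; each row is the pose to reach, as a shift and turn from the pose commanded when the call began, turning the shorter way round; what a row does not reach only later rows make up. A row lasts 1/10 s, in which the tool goes at most 50 mm and 8.59 degrees, less where a joint would pass 70% of its speed; a pose out of reach is approached as far as the arm can. A call with a number of a shift or a turn outside -1 to 1 is refused whole. A call with a gripper value outside its range is refused whole. "grip" is the gripper's target within -1 to 1 (fully open at 1, half-way at 0, shut at -1), set as the call begins (left out, the last holds). The fingers move at their own pace and stop on an object; "newtons" is the grip in N (left out, the last holds). Time passes only in rows, so rows that repeat a pose let the fingers close. It gives the time, the measured TCP pose, the force, the opening and the grip force at its end, in the units of the state.
- manip.sense(): the state, without advancing time (a new reading comes with each control period).
- vision.read_camera(name): name is "scene" or "side" or "wrist"; returns a dict with "img" (400x640x3 uint8, red, green, blue), "depth" (400x640 float32, m along the optical axis (not along the pixel's ray), 0 where there is no reading), "fx", "fy", "cx", "cy" (pixels), "eye" and "attitude" of the camera in the world; the wrist camera has in their place "hand_eye" (4x4, takes a point from camera to tool coordinates, whose origin is the TCP and whose axes are the flange's). Camera axes: x right, y down, z forward; pixel columns grow to the right and rows downward; lengths in m; the calibration is good to about 2 mm. A picture is of the moment at which its call begins: read the wrist's pose just before it.
- order.close_job(): hands the job in; it is judged then, once.
Trained networks look in the newest picture that a camera, given by its name, has taken for a name from the list of things; names that differ only in an ending like _2 or _b are one class to them, and where a whole thing is asked for, a point or a joint stands for the part that bears it (a point fixed in the world has none). Each returns a list of dicts, best first, with "conf" (0 to 1); they miss things now and then, are a little off and sometimes report something else, mostly with a low value. They report only what shows in the picture. A call takes as long as a camera call. They do not tell look-alikes from the thing itself.
- models.spot_in(camera, query): "centre" ([x, y, z] in m, in world coordinates, good to about 4 mm: the middle of the surface that is visible of it).
- models.spot_point(camera, query): "centre" ([x, y, z] in m, in world coordinates, good to about 4 mm: a listed point, or the origin of a listed thing).
The state is a dict: "clock": time; "joint_positions": joint angles; "joint_vel": joint speeds; "joint_efforts": joint torques, N m; "eef_pos": TCP position; "ee_rot": TCP orientation; "contact_force": force on the tool from outside, world axes, zero at the start; "torque": the same for the moment, N m; "gripper_width": opening from 0.0 (shut) to 1.0 (fully open); "grip_force": force on a finger pad.
Only numpy, scipy, OpenCV 4.12 (cv2) and the standard library are available. Lean on these libraries where they do the work, as an engineer would, in place of code of your own. Each camera call takes 0.05 s, during which the arm holds its last target. There are 200 camera calls.

## Task

Push the dispenser's sliding cover fully home with a fingertip against its rib; then set the fingertips in the slot of the white cam fastener and turn it clockwise a quarter turn, fully to its stop, so that the cover is locked. Grasp and lift nothing, and leave the pots and bottles standing where they are.

Things in the scene. Friction and masses are not known exactly. Their poses are not given: they have to be found in the camera images.
- dispenser: Grey scent-cartridge dispenser fixed to the table: flat housing 240 (x) x 320 (y) x 60 mm high. Origin under its centre at table height, z up, x and y along its sides. On top: an open bay, a flat aluminium cover with a rib that slides over it to the dispenser's -y, a 9 mm high guide rail and end stop, and a white slotted cam fastener beside the cover (-x side).
- cover (a joint): Slide of the aluminium cover, m: grows as the cover moves to the dispenser's -y. 0.070 is fully home against its stop (bay covered); 0 is fully back. Starts part open. About 2 N of friction, no spring: stays where it is left.
- rib (a point): Middle of the top edge of the cover's push rib, 89 mm above the table; moves with the cover, axes as the dispenser's. Rib: 70 mm long in x, 10 mm thick in y, standing 22 mm above the cover's upper face (67 mm above the table). Cover: 107 (x) x 130 (y) x 6 mm; 50 mm of flat plate lie behind the rib (+y side), where a fingertip can stand to push.
- latch (a joint): Turn of the cam fastener, rad: grows as it turns CLOCKWISE seen from above. 0 is unlocked, 1.571 fully locked against its stop; starts between 0 and 0.35. About 0.12 N m of friction, no spring: stays where left. Its tongue is stopped by the cover's side until the cover is home; locked, it lies across behind the cover's back (+y) edge.
- slot (a point): On the fastener's axis, at its slot's black floor, 73 mm above the table; turns with it. Round white head, 84 mm across, top 93 mm above the table. The slot, 32 mm wide, 20 mm deep, open at both ends, crosses the whole head along this point's y (joint 0: the dispenser's y; 1.571: its x). A flat steel tongue 14 mm wide points to this point's +y, its end 82 mm from the axis.
- pot_a: White lidded sample pot, 38 mm across, 40 mm high, loose; origin under its centre. Stands on the dispenser's top face.
- pot_b: White lidded sample pot, 38 mm across, 40 mm high, loose; origin under its centre. Stands on the table beside the dispenser.
- vial_a: Amber bottle with a black cap, 30 mm across, 85 mm high, loose; origin under its centre. Stands on the table beside the dispenser.
- vial_b: Amber bottle with a black cap, 30 mm across, 85 mm high, loose; origin under its centre. Stands on the table beside the dispenser.
Mind the look-alikes: they are no part of the job. What is shaped like the pot_b but turquoise is not meant.

How it is judged (in metres and radians):
On the way, in this order (a step that is already met when the one before it is completed fails the run):
1. the cover is pushed home (within 3 mm) while the fastener is still unlocked (value of joint cover above 0.067 m and value of joint latch below 0.8 rad), for 0.2 s.
2. the fastener is turned to its locked stop (within 7 degrees) with the cover home (value of joint latch above 1.45 rad and value of joint cover above 0.067 m), for 0.2 s.
At the end, for the whole second after the job is handed in: The cover is home (joint above 0.067 of 0.070 m), the fastener is locked (above 1.45 of 1.571 rad) and at rest, and the pots and bottles stand upright within 20 mm of where they were (all of step 2 and velocity of joint latch between -0.05 and 0.05 rad/s and distance of each of pot_a, pot_b, vial_a, vial_b from where it was at the start of the episode below 0.02 m and angle between each of pot_a, pot_b, vial_a, vial_b's own z axis and vertical below 0.2 rad); the robot touches nothing.
It fails at once if the pot on the housing was lifted, knocked over or moved more than 20 mm (distance of pot_a from where it was at the start of the episode above 0.02 m or angle between pot_a's own z axis and vertical above 0.5 rad).
It fails at once if the pot on the table was lifted, knocked over or moved more than 20 mm (distance of pot_b from where it was at the start of the episode above 0.02 m or angle between pot_b's own z axis and vertical above 0.5 rad).
It fails at once if an amber bottle was lifted, knocked over or moved more than 20 mm (distance of vial_a from where it was at the start of the episode above 0.02 m or angle between vial_a's own z axis and vertical above 0.5 rad).
It fails at once if an amber bottle was lifted, knocked over or moved more than 20 mm (distance of vial_b from where it was at the start of the episode above 0.02 m or angle between vial_b's own z axis and vertical above 0.5 rad).
It also fails if it takes over 48 s, if anything falls off the work surface, if the arm or the gripper's body presses on something with over 40 N, if the wrist force passes 120 N, or if a joint passes its speed limit or range.

## Working session

There is one attempt and no reset: what is moved stays moved. The work goes in short steps, Python scripts to look and compute and a tool call to move; the robot and the scene stay as the last step left them, time stands still between calls to the robot, and variables do not carry over. Pictures are saved under pics/ and viewed, at most 10 in all, crops included, and the job is handed in when it is done.

Besides the shell and the picture viewer there is one more tool, called after "Request:" in YAML: its name, and indented under it one key for each argument. drive_tool: Moves the arm, as the interface text tells. Its arguments: {"type":"object","properties":{"plan":{"type":"array","items":{"type":"array","items":{"type":"number","minimum":-1,"maximum":1}}},"grip":{"type":"number"},"newtons":{"type":"number"}},"required":["plan"]}

```bash
mkdir -p pics
cat > h.py <<'E'
import numpy as np, cv2
from rig import manip, vision, order, models
from scipy.spatial.transform import Rotation as R
def save(c,n): cv2.imwrite(f'pics/{n}.png',c['img'][:,:,::-1])
E
python3 - <<'E'
from h import *
s=manip.sense();print(s)
for n in('scene','side'):
    c=vision.read_camera(n);save(c,n);print(n,c['eye'],c['attitude'],c['fx'],c['cx'],c['cy'])
    for q in('dispenser','rib','slot','pot_a','vial_a'):
        print(q,[(np.round(d['centre'],3).tolist(),round(d['conf'],2)) for d in models.spot_point(n,q)])
E
```

```text
{'clock': 0.0, 'joint_positions': array([-6.71329960e+01,  1.77049553e+01,  9.36911013e+01,  8.65163469e-04,
        6.87377631e+01, -3.99366037e+00]), 'joint_vel': array([ 0.05840955, -0.01927239, -0.03999451, -0.04630335,  0.02923169,
        0.03741434]), 'joint_efforts': array([-4.12239870e-04, -4.15254557e+01, -2.76666194e+01, -6.95826611e-05,
        1.02294501e-02,  1.34367994e-06]), 'eef_pos': array([ 0.28204065, -0.55680418,  0.23002905]), 'ee_rot': array([-1.79866561e+02, -1.01235932e-02,  2.68603379e+01]), 'contact_force': array([0.05960592, 0.06960574, 1.19215088]), 'torque': array([0.01310014, 0.05944437, 0.03709934]), 'grip_force': 0.0, 'gripper_width': 1.0021026153061265}
scene [1.20487393 0.74381829 0.73411637] [-1.22889297e+02 -9.07193723e-02  1.39549629e+02] 424.1792521443385 324.33571525196993 192.13560084330706
dispenser [([0.561, -0.079, 0.0], 0.66)]
rib [([0.603, -0.039, 0.091], 0.86)]
slot [([0.511, -0.033, 0.073], 0.81)]
pot_a [([0.511, -0.331, -0.004], 0.62), ([0.595, -0.304, -0.001], 0.58), ([0.592, -0.378, 0.001], 0.51), ([0.486, -0.201, 0.061], 0.46)]
vial_a [([0.48, 0.15, -0.001], 0.7), ([0.601, 0.162, -0.0], 0.69)]
side [ 0.48078274 -0.71607382  0.72726923] [-131.96038779   -0.82348848   -3.86710811] 459.41080666628454 318.751405584933 192.7093464058559
dispenser [([0.561, -0.081, 0.002], 0.71)]
rib [([0.612, -0.04, 0.093], 0.62)]
slot [([0.505, -0.032, 0.075], 0.63)]
pot_a [([0.596, -0.304, -0.001], 0.82), ([0.513, -0.328, 0.004], 0.8), ([0.59, -0.382, 0.001], 0.79)]
vial_a [([0.476, 0.152, 0.0], 0.56)]
```

View pics/scene.png

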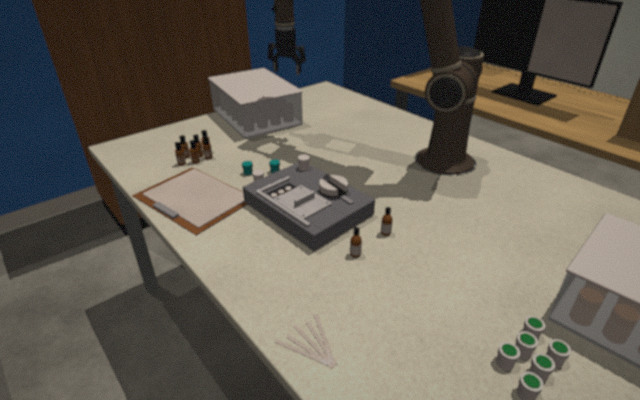

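View pics/side.png

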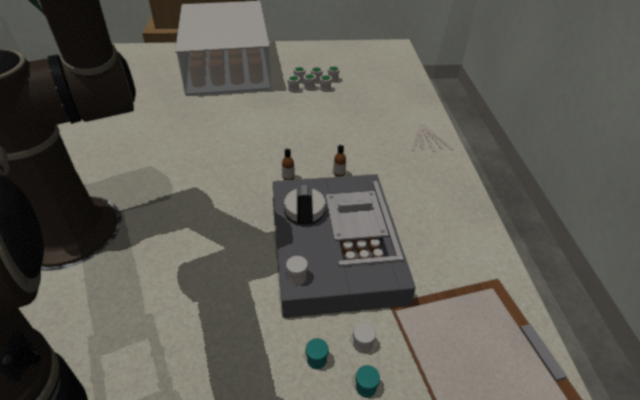

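The cam head is at side (304,204) and the cover rib at (354,205). The look-alikes are the white pots at (297,268) and (364,337), which are pot_a and pot_b, and two turquoise pots at (317,352) and (367,380). The bottles are at (288,165) and (340,160). I'll choose the head with the black slot, then check it from above.

Request:
drive_tool:
  plan:
    - [0.52,0.88,0.26,0,0,0.175]
    - [0.52,0.88,0.26,0,0,0.175]
    - [0.52,0.88,0.26,0,0,0.175]
    - [0.52,0.88,0.26,0,0,0.175]
    - [0.52,0.88,0.26,0,0,0.175]
    - [0.52,0.88,0.26,0,0,0.175]
    - [0.52,0.88,0.26,0,0,0.175]
    - [0.52,0.88,0.26,0,0,0.175]
    - [0.52,0.88,0.26,0,0,0.175]
    - [0.52,0.88,0.26,0,0,0.175]
    - [0.52,0.88,0.26,0,0,0.175]
    - [0.52,0.88,0.26,0,0,0.175]
    - [0.52,0.88,0.26,0,0,0.175]
    - [0.52,0.88,0.26,0,0,0.175]
    - [0.52,0.88,0.26,0,0,0.175]
    - [0.52,0.88,0.26,0,0,0.175]
  grip: -1

```text
clock: 2.2
eef_pos: [0.5417, -0.1187, 0.3609]
ee_rot: [-180.0, -0.0, 89.7]
contact_force: [-0.1, 0.5, -0.3]
gripper_width: -0.004
grip_force: 0.0
```

Run:
```python
from h import *
s=manip.sense();print(s['clock'],s['eef_pos'],s['ee_rot'],s['joint_positions'])
c=vision.read_camera('wrist');save(c,'wrist1');print(c['hand_eye'])
T=np.eye(4);T[:3,:3]=R.from_euler('xyz',s['ee_rot'],degrees=True).as_matrix();T[:3,3]=s['eef_pos'];T=T@c['hand_eye']
d=c['depth'];v,u=np.mgrid[:400,:640]
P=np.stack([(u-c['cx'])/c['fx']*d,(v-c['cy'])/c['fy']*d,d],-1)@T[:3,:3].T+T[:3,3]
np.savez('w1.npz',P=P,T=T,img=c['img'])
for q in('rib','slot','dispenser','pot_a','vial_a'):
    print(q,[(np.round(d['centre'],4).tolist(),round(d['conf'],2)) for d in models.spot_point('wrist',q)])
for lo,hi,n in((.055,.0645,'top'),(.086,.0915,'rib'),(.0915,.097,'head'),(.064,.070,'cover')):
    m=((P[...,2]>lo)&(P[...,2]<hi)&(d>0)).astype(np.uint8)
    k,l,st,ce=cv2.connectedComponentsWithStats(cv2.morphologyEx(m,cv2.MORPH_OPEN,np.ones((3,3))))
    for i in range(1,k):
        if st[i,4]>250:
            p=P[l==i];r=cv2.minAreaRect((p[:,:2]*1000).astype(np.float32));print(n,st[i],np.round(r[0],1),np.round(r[1],1),round(r[2],1),np.median(p[:,2]).round(4))
```

```text
2.2 [ 0.54170704 -0.1186718   0.36087593] [-1.79953130e+02 -3.00437618e-03  8.97490277e+01] [-1.68495437e+01  4.56805236e+00  9.42183127e+01 -1.06334466e-02
  8.12594104e+01 -1.65969525e+01]
[[ 1.14958215e-03 -9.52390783e-01 -3.04877805e-01  7.82571083e-02]
 [ 9.99999118e-01  8.92119359e-04  9.83787216e-04  1.47521310e-03]
 [-6.64962484e-04 -3.04878667e-01  9.52390968e-01 -1.42536135e-01]
 [ 0.00000000e+00  0.00000000e+00  0.00000000e+00  1.00000000e+00]]
rib [([0.6108, -0.0358, 0.0885], 0.69)]
slot [([0.5108, -0.0338, 0.0718], 0.94)]
dispenser [([0.5614, -0.0772, 0.0012], 0.92)]
pot_a [([0.5944, -0.3085, -0.001], 0.77), ([0.4886, -0.198, 0.0592], 0.68)]
vial_a []
top [  242     0   193   243 24379] [569.8 -80.6] [240.7 319.7] 3.2 0.0599
rib [351  96  56  11 453] [612.3 -38.9] [69.1  9.9] 3.2 0.0888
head [263  66  21  62 812] [480.8 -34.1] [71.4 24.6] 88.8 0.0929
head [309  67  21  61 873] [537.7 -35.1] [70.3 24.7] 89.0 0.093
cover [293  28  11  35 373] [511.5  28.1] [39.1 12.8] 88.7 0.0668
cover [ 334   53   84  107 7736] [613.  -48.9] [107.1 130.1] 3.1 0.067
```

View pics/wrist1.png

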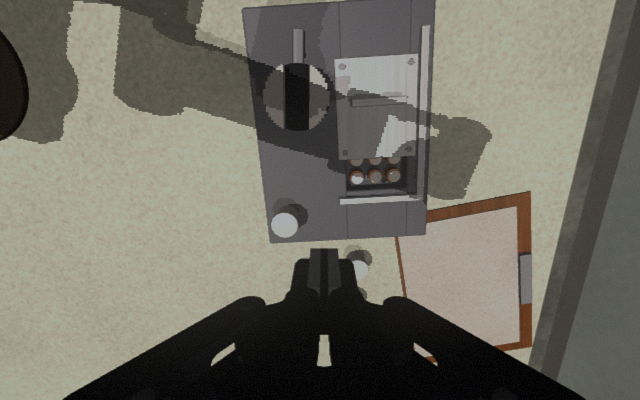

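The view from above shows the head at (297,97) with its slot nearly along y, the tongue at (298,45), the rib at (377,100), and pot_a at (285,225). The choice is confirmed, the dispenser's yaw is about 3.2°, and the latch is about 4° in. Next I go behind the rib.

Request:
drive_tool:
  plan:
    - [0.138,0.216,-0.4,0,0,0.009]
    - [0.138,0.216,-0.4,0,0,0.009]
    - [0.138,0.216,-0.4,0,0,0.009]
    - [0.138,0.216,-0.4,0,0,0.009]
    - [0.138,0.216,-0.4,0,0,0.009]
    - [0.138,0.216,-0.4,0,0,0.009]
    - [0.138,0.216,-0.4,0,0,0.009]
    - [0.138,0.216,-0.4,0,0,0.009]
    - [0.138,0.216,-0.46,0,0,0.009]
    - [0.138,0.216,-0.5,0,0,0.009]
    - [0.138,0.216,-0.53,0,0,0.009]
    - [0.138,0.216,-0.55,0,0,0.009]
    - [0.138,0.216,-0.57,0,0,0.009]
    - [0.138,0.216,-0.57,0,0,0.009]
    - [0.138,0.216,-0.57,0,0,0.009]

```text
clock: 4.0
eef_pos: [0.6118, -0.0097, 0.0768]
ee_rot: [180.0, 0.0, 93.1]
contact_force: [-0.5, -0.4, 0.4]
gripper_width: 0.004
grip_force: 0.0
```

Run:
```python
from h import *
w=np.load('w1.npz');P=w['P']
a=np.radians(3.2);o=np.array([.5698,-.0806])
q=(P[...,:2]-o)@np.array([[np.cos(a),-np.sin(a)],[np.sin(a),np.cos(a)]])
m=(abs(q[...,0]-.05)<.02)
z=P[...,2]
for y in np.arange(-.15,.06,.005):
    k=m&(abs(q[...,1]-y)<.0025);print(round(y,3),np.median(z[k]).round(3),end=' | ')
```

```text
-0.15 0.06 | -0.145 0.06 | -0.14 0.06 | -0.135 0.06 | -0.13 0.06 | -0.125 0.06 | -0.12 0.06 | -0.115 0.06 | -0.11 0.06 | -0.105 0.06 | -0.1 0.069 | -0.095 0.069 | -0.09 0.061 | -0.085 0.059 | -0.08 0.036 | -0.075 0.031 | -0.07 0.052 | -0.065 0.051 | -0.06 0.044 | -0.055 0.03 | -0.05 0.03 | -0.045 0.052 | -0.04 0.053 | -0.035 0.067 | -0.03 0.068 | -0.025 0.067 | -0.02 0.067 | -0.015 0.067 | -0.01 0.067 | -0.005 0.067 | 0.0 0.067 | 0.005 0.067 | 0.01 0.067 | 0.015 0.067 | 0.02 0.067 | 0.025 0.067 | 0.03 0.067 | 0.035 0.088 | 0.04 0.089 | 0.045 0.068 | 0.05 0.067 | 0.055 0.067 |
```

Request:
drive_tool:
  plan:
    - [0.001,-0.012,0,0,0,0]
    - [0.001,-0.024,0,0,0,0]
    - [0.002,-0.034,0,0,0,0]
    - [0.002,-0.044,0,0,0,0]
    - [0.003,-0.054,0,0,0,0]
    - [0.003,-0.064,0,0,0,0]
    - [0.004,-0.074,0,0,0,0]
    - [0.005,-0.084,0,0,0,0]
    - [0.005,-0.092,0,0,0,0]
    - [0.006,-0.1,0,0,0,0]
    - [0.006,-0.108,0,0,0,0]
    - [0.007,-0.114,0,0,0,0]
    - [0.007,-0.12,0,0,0,0]
    - [0.007,-0.124,0,0,0,0]
    - [0.007,-0.128,0,0,0,0]
    - [0.007,-0.128,0,0,0,0]

```text
clock: 5.6
eef_pos: [0.6147, -0.0741, 0.0761]
ee_rot: [-180.0, 0.0, 93.1]
contact_force: [0.8, -0.3, -0.4]
gripper_width: -0.004
grip_force: 0.2
```

Request:
drive_tool:
  plan:
    - [0,-0.002,0,0,0,0]
    - [0,-0.004,0,0,0,0]
    - [0,-0.006,0,0,0,0]
    - [0,-0.008,0,0,0,0]
    - [0,-0.01,0,0,0,0]
    - [0,-0.012,0,0,0,0]
    - [0,-0.012,0,0,0,0]

```text
clock: 6.3
eef_pos: [0.6147, -0.0776, 0.0761]
ee_rot: [-180.0, -0.2, 93.0]
contact_force: [1.3, 8.1, 0.1]
gripper_width: -0.001
grip_force: 3.6
```

Run:
```python
from h import *
s=manip.sense();print(s['clock'],s['eef_pos'],s['contact_force'])
c=vision.read_camera('scene');cv2.imwrite('pics/sc2.png',cv2.resize(c['img'][150:260,220:400,::-1],None,fx=4,fy=4))
print([(d['centre'],d['conf']) for n in('rib','slot') for d in models.spot_point('scene',n)])
```

```text
6.3 [ 0.61471174 -0.07761448  0.0760737 ] [1.27341937 8.06023524 0.06605296]
[([0.609, -0.0925, 0.0865], 0.98), ([0.6015, 0.1611, 0.0011], 0.36), ([0.508, -0.0339, 0.0721], 0.71)]
```

View pics/sc2.png

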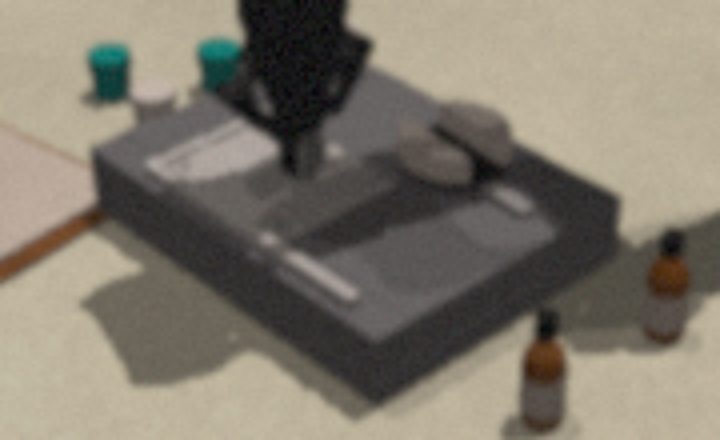

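The cover looks home: the finger at (303,160) is against the rib, force has risen to 8 N and motion has stalled. I'll press slightly more to confirm, then back off and rise.

Request:
drive_tool:
  plan:
    - [0,-0.003,0,0,0,0]
    - [0,-0.006,0,0,0,0]
    - [0,-0.006,0,0,0,0]
    - [0,-0.006,0,0,0,0]

```text
clock: 6.85
eef_pos: [0.6147, -0.0777, 0.0761]
ee_rot: [-180.0, -0.5, 93.0]
contact_force: [0.8, 15.1, 1.9]
gripper_width: 0.001
grip_force: 7.1
```

Request:
drive_tool:
  plan:
    - [0,0.02,0,0,0,0]
    - [0,0.03,0,0,0,0]
    - [0,0.03,0.08,0,0,0]
    - [-0.05,0.03,0.16,0,0,0.024]
    - [-0.13,-0.02,0.24,0,0,0.048]
    - [-0.21,-0.1,0.32,0,0,0.072]
    - [-0.21,-0.1,0.4,0,0,0.095]
    - [-0.21,-0.1,0.48,0,0,0.119]
    - [-0.21,-0.1,0.48,0,0,0.143]
    - [-0.21,-0.1,0.48,0,0,0.167]
    - [-0.21,-0.1,0.48,0,0,0.19]
    - [-0.21,-0.1,0.48,0,0,0.214]
    - [-0.21,-0.1,0.48,0,0,0.238]
    - [-0.21,-0.1,0.48,0,0,0.238]
    - [-0.21,-0.1,0.48,0,0,0.238]
  grip: -0.1

```text
clock: 8.35
eef_pos: [0.5095, -0.1331, 0.3162]
ee_rot: [-180.0, -0.0, 178.6]
contact_force: [0.3, -0.3, -0.5]
gripper_width: 0.45
grip_force: 0.0
```

```bash
cat > look.py <<'E'
from h import *
import sys
def look(name):
    s=manip.sense();print(s['clock'],s['eef_pos'],s['ee_rot'],s['joint_positions'][5],s['gripper_width'])
    c=vision.read_camera('wrist');save(c,name)
    T=np.eye(4);T[:3,:3]=R.from_euler('xyz',s['ee_rot'],degrees=True).as_matrix();T[:3,3]=s['eef_pos'];T=T@c['hand_eye']
    d=c['depth'];v,u=np.mgrid[:400,:640]
    P=np.stack([(u-c['cx'])/c['fx']*d,(v-c['cy'])/c['fy']*d,d],-1)@T[:3,:3].T+T[:3,3]
    for lo,hi,n in((.057,.0635,'top'),(.086,.0912,'rib'),(.0915,.097,'head'),(.064,.070,'cover')):
        m=((P[...,2]>lo)&(P[...,2]<hi)&(d>0)).astype(np.uint8)
        k,l,st,ce=cv2.connectedComponentsWithStats(cv2.morphologyEx(m,cv2.MORPH_OPEN,np.ones((3,3))))
        for i in range(1,k):
            if st[i,4]>250:
                p=P[l==i];r=cv2.minAreaRect((p[:,:2]*1000).astype(np.float32));print(n,st[i],np.round(r[0],1),np.round(r[1],1),round(r[2],1),np.median(p[:,2]).round(4))
look(sys.argv[1])
E
python3 look.py wrist2
```

```text
8.35 [ 0.50954331 -0.13310974  0.31620969] [-1.79955659e+02 -2.54399414e-02  1.78577636e+02] -107.91335293299474 0.4495127524076064
top [  232   106   259   186 25370] [569.5 -81. ] [239.4 320.3] 3.1 0.06
rib [351 225  10  49 375] [615.4 -93.5] [68.9 10. ] 3.1 0.0889
head [377 133  63  22 965] [480.5 -34.6] [72.3 24.1] 88.6 0.0929
head [376 182  62  20 879] [537.5 -34.9] [72.7 24.4] 88.8 0.093
cover [437 159  31  11 323] [510.6  27.9] [37.5 12.9] 88.3 0.0668
cover [ 289  202  107   87 6384] [ 622.7 -108.3] [120.9 140.5] 2.7 0.0671
```

View pics/wrist2.png

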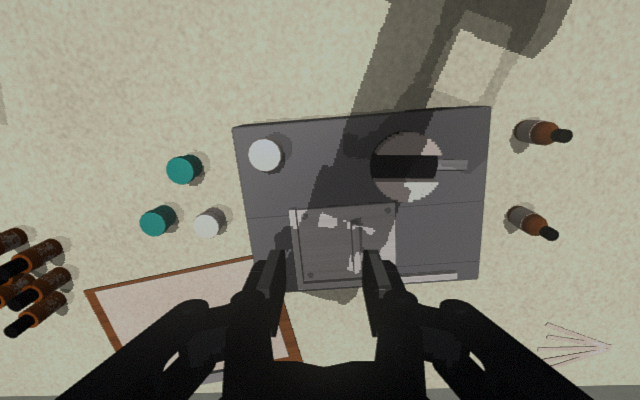

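The view shows the cover home (rib advanced 54.7 mm), with the slot at (405,165). The head centre is (509.0, −34.8) mm and the tool's yaw already matches the slot. Now I descend into it.

Request:
drive_tool:
  plan:
    - [-0.001,0.1,-0.1,0,0,0]
    - [-0.001,0.197,-0.2,0,0,0]
    - [-0.001,0.197,-0.3,0,0,0]
    - [-0.001,0.197,-0.38,0,0,0]
    - [-0.001,0.197,-0.4,0,0,0]
    - [-0.001,0.197,-0.4,0,0,0]
    - [-0.001,0.197,-0.42,0,0,0]
    - [-0.001,0.197,-0.44,0,0,0]
    - [-0.001,0.197,-0.455,0,0,0]
    - [-0.001,0.197,-0.47,0,0,0]
    - [-0.001,0.197,-0.48,0,0,0]
    - [-0.001,0.197,-0.48,0,0,0]
    - [-0.001,0.197,-0.48,0,0,0]

```text
clock: 9.7
eef_pos: [0.5095, -0.0341, 0.0764]
ee_rot: [-180.0, 0.0, 178.8]
contact_force: [0.2, 0.2, -0.8]
gripper_width: 0.451
grip_force: 0.0
```

Request:
drive_tool:
  plan:
    - [0,0,0,0,0,-0.013]
    - [0,0,0,0,0,-0.026]
    - [0,0,0,0,0,-0.039]
    - [0,0,0,0,0,-0.052]
    - [0,0,0,0,0,-0.065]
    - [0,0,0,0,0,-0.078]
    - [0,0,0,0,0,-0.091]
    - [0,0,0,0,0,-0.104]
    - [0,0,0,0,0,-0.117]
    - [0,0,0,0,0,-0.13]
    - [0,0,0,0,0,-0.143]
    - [0,0,0,0,0,-0.156]
    - [0,0,0,0,0,-0.169]
    - [0,0,0,0,0,-0.182]
    - [0,0,0,0,0,-0.195]
    - [0,0,0,0,0,-0.208]
    - [0,0,0,0,0,-0.221]
    - [0,0,0,0,0,-0.234]
    - [0,0,0,0,0,-0.244]
    - [0,0,0,0,0,-0.25]

```text
clock: 11.7
eef_pos: [0.5087, -0.0341, 0.0764]
ee_rot: [-179.9, 0.0, 88.7]
contact_force: [-1.5, -1.0, -0.2]
gripper_width: 0.448
grip_force: 2.2
```

Request:
drive_tool:
  plan:
    - [0,0,0,0,0,-0.005]
    - [0,0,0,0,0,-0.01]
    - [0,0,0,0,0,-0.015]
    - [0,0,0,0,0,-0.015]

```text
clock: 12.1
eef_pos: [0.5088, -0.0342, 0.0764]
ee_rot: [-179.9, 0.0, 83.4]
contact_force: [-2.3, -1.2, 0.3]
gripper_width: 0.448
grip_force: 1.0
```

Run:
```python
from h import *
s=manip.sense();print(s)
```

```text
{'clock': 12.1, 'joint_positions': array([-8.72346991e+00,  1.72803444e+01,  1.14938151e+02, -4.19162380e-02,
        4.78506270e+01, -2.10731313e+00]), 'joint_vel': array([-0.06438846,  0.03719162, -0.03125671,  0.1684702 , -0.11700114,
       -1.03257315]), 'joint_efforts': array([  0.4141999 , -35.0150156 , -22.22377181,   0.26821858,
        -0.43825186,   0.16002608]), 'eef_pos': array([ 0.50875439, -0.03422866,  0.07636087]), 'ee_rot': array([-1.79929775e+02,  2.84796604e-02,  8.34120080e+01]), 'contact_force': array([-2.29270362, -1.18406331,  0.31078152]), 'torque': array([-0.16651352,  0.25940231,  0.04261366]), 'grip_force': 0.9635335510392906, 'gripper_width': 0.4480773147429328}
```

Request:
drive_tool:
  plan:
    - [0,0,0,0,0,-0.004]
    - [0,0,0,0,0,-0.008]
    - [0,0,0,0,0,-0.012]
    - [0,0,0,0,0,-0.016]
    - [0,0,0,0,0,-0.016]

```text
clock: 12.6
eef_pos: [0.5088, -0.0343, 0.0763]
ee_rot: [-179.9, 0.1, 78.0]
contact_force: [-4.3, -1.6, 3.4]
gripper_width: 0.45
grip_force: 32.5
```

Run:
```python
from h import *
s=manip.sense();print(s['ee_rot'],s['torque'],s['joint_positions'][5],s['joint_efforts'][5])
```

```text
[-1.79932781e+02  1.26194017e-01  7.79543611e+01] [-0.20388138  0.71088712  2.14953744] 3.480425684353789 2.205716595053673
```

Torque has jumped to 2.1 N·m, so it is at its stop. I unload by turning back slightly (within the play), rise and look.

Request:
drive_tool:
  plan:
    - [0,0,0,0,0,0.01]
    - [0,0,0,0,0,0.022]
    - [0,0,0,0,0,0.022]
    - [0,0,0.03,0,0,0.022]
    - [0,0,0.06,0,0,0.022]
    - [0,-0.05,0.12,0,0,0.022]
    - [0,-0.12,0.2,0,0,0.022]
    - [0,-0.17,0.3,0,0,0.022]
    - [0,-0.17,0.4,0,0,0.022]
    - [0,-0.17,0.48,0,0,0.022]
    - [0,-0.17,0.48,0,0,0.022]
    - [0,-0.17,0.48,0,0,0.022]

```text
clock: 13.8
eef_pos: [0.5111, -0.1193, 0.3185]
ee_rot: [179.6, -0.0, 85.3]
contact_force: [-0.3, 0.5, -0.6]
gripper_width: 0.45
grip_force: 0.0
```

```bash
python3 look.py wrist3
```

```text
13.8 [ 0.5111019  -0.11932771  0.31850502] [ 1.79640279e+02 -5.41685310e-03  8.53239589e+01] -13.29467487003453 0.4497731562554537
top [  245     0   217   258 30337] [569.6 -80.9] [239.7 319.5] 3.1 0.0599
rib [379 134  59  16 496] [615.5 -93.3] [68.8 10.3] 3.3 0.0888
head [ 280   56   65   29 1098] [509.   -5.7] [70.5 25.1] 3.4 0.093
head [ 283  107   66   28 1012] [511.  -62.6] [73.9 24.9] 3.2 0.093
cover [448  64  10  92 626] [674.5 -64.4] [ 10.2 105.1] 3.1 0.0688
cover [349  82  34  16 418] [570.9 -30.8] [40.2 14. ] 3.1 0.0669
cover [ 356   88   93  123 8819] [ 615.8 -108.3] [108.  140.1] 3.0 0.0671
```

View pics/wrist3.png

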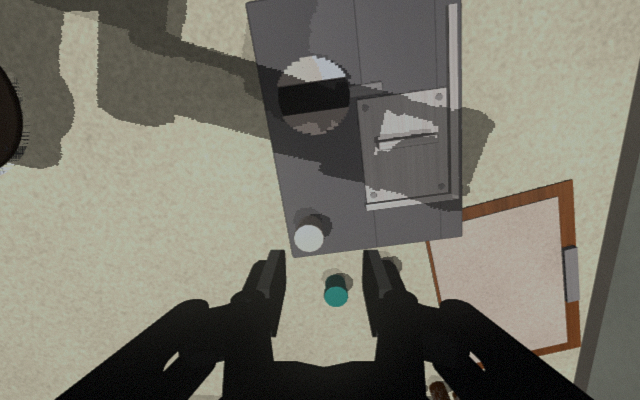

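The slot at (313,95) now lies along the dispenser's x (3.3° against 3.1°), so the fastener is at its locked stop. The tongue at (366,88) lies behind the cover, the rib is unmoved at home, pot_a is in place at (308,238), and the arm is clear.

```bash
python3 -c "
from rig import order
print(order.close_job())"
```

```text
the job is handed in; nothing more can be done
None
```

I pushed the cover home, turned the fastener clockwise to its locked stop, and handed the job in at about 14 s; the hand-in returned no verdict, and the arm never came near the pots and bottles.

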